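# Torque the burner ring nut with the click wrench

## Robot

A 6-joint arm with a two-finger parallel gripper is mounted at the origin on a cart in front of the work surface, level with it; the furniture and walls round the work are solid. World frame = base frame: x ahead of the robot, y to its left, z up, the work surface at z = 0. Lengths are in m, angles in rad, forces in N, time in s.
With the tool pointing down it reaches from about 0.325 to 0.925 m from the base axis. Payload 3.1 kg.
Tool frame: the origin (TCP) lies midway between the tips of the shut fingers; the grasp point (between the pads) lies 19 mm behind it; z points along the fingers, y is the line along which they close (so a half turn about z gives the same grasp; the last joint's range is limited). The gripper opens to 85 mm and grips with 20 to 120 N. Pads are 22 mm wide; open, the fingers measure 114 mm over their backs; the gripper's body (76 mm by 85 mm) begins 54 mm behind the grasp point. The pads swing forward as they close: fully open they stand 13 mm farther back than shut.
Start: joints at [-1.388, 0.217, 1.613, -0, 1.311, -0.112], TCP at [0.182, -0.598, 0.231] pointing down, gripper open.
Joint ranges: [-2.75, 2.75], [-0.78, 2.1], [0.31, 2.55], [-1.13, 4.27], [0.13, 2.63], [-2.58, 2.58]. Speed limits (rad/s): [2.79, 2.79, 3.14, 3.14, 3.14, 3.14].

## Interface

Orientations are given as a unit quaternion [x, y, z, w].
In Python, from bench import telemetry, snapshot, calibration, bot, look_for, masks_of, mark_of gives the robot as it stands. The module is installed in compiled form; this text tells all that it offers.
- The arm moves only by the tool jog_arm, never from a script. Its argument "commands" is one flat list of numbers, 5 for each row, row after row: the shift along the world's x, y, z in mm, then the turn about the world's z in units of 6 degrees (1.0 is 6 degrees), then the opening, from 0 (shut) to 1 (fully open). A call has 1 to 8 rows; each row shifts and turns the commanded pose from where the row before left it; what a row does not reach is not made up. A row lasts 1/12 s, in which the tool goes at most 41.7 mm and 7.16 degrees, less where a joint would pass 70% of its speed; a pose out of reach is approached as far as the arm can. A call with a gripper value outside its range is refused whole. The fingers move at their own pace and stop on an object; "newtons" is the grip in N (left out, the last holds). Time passes only in rows, so rows that do not move let the fingers close. It gives the time, the measured TCP pose, the force, the opening and the grip force at its end, in the units of the state.
- telemetry.state(): the state, without advancing time (a new reading comes with each control period).
- snapshot(name): name is "scene" or "top" or "wrist"; returns the picture (400x640x3 uint8, red, green, blue); there is no depth.
- calibration(name): a dict with "fov_y" (degrees; the focal length in pixels is half the picture's height over the tangent of half this angle, whatever the lens; pixels are square), "cx", "cy" (the principal point, pixels), "T" (4x4, takes a point from camera to world coordinates). Camera axes: x right, y down, z forward; pixel columns grow to the right and rows downward; lengths in m; the calibration is good to about 2 mm. A picture is of the moment at which its call begins: read the wrist's pose just before it. calibration takes no time and is no camera call; for the wrist camera it gives the pose at the moment of the call.
- bot.close_job(): hands the job in; it is judged then, once.
Trained networks look in the newest picture that a camera, given by its name, has taken for a name from the list of things; names that differ only in an ending like _2 or _b are one class to them, and where a whole thing is asked for, a point or a joint stands for the part that bears it (a point fixed in the world has none). Each returns a list of dicts, best first, with "p" (0 to 1); they miss things now and then, are a little off and sometimes report something else, mostly with a low value. They report only what shows in the picture. A call takes as long as a camera call.
- look_for(label, camera): "extent" ([centre column, centre row, width, height] in pixels, round what is visible of it).
- masks_of(label, camera): "mask" (400x640 bool, what is visible of it) and "extent" ([centre column, centre row, width, height] in pixels, round what is visible of it).
- mark_of(label, camera): "location" ([column, row] in pixels: a listed point, or the origin of a listed thing).
The state is a dict: "t": time; "qpos": joint angles; "qd": joint speeds; "tau": joint torques, N m; "position": TCP position; "eef_rot": TCP orientation; "wrist_force": force on the tool from outside, world axes, zero at the start; "wrist_torque": the same for the moment, N m; "grip_width": opening from 0.0 (shut) to 1.0 (fully open); "grasp_force": force on a finger pad.
Only numpy, scipy, OpenCV 4.12 (cv2) and the standard library are available. Lean on these libraries where they do the work, as an engineer would, in place of code of your own. Each camera call takes 0.05 s, during which the arm holds its last target. There are 200 camera calls.

## Task

Set the click wrench down on the lugged nut of the burner mount, its pins fully down between the lugs, and let go of it. Then turn it clockwise by its black handle grip until the nut is tight and the handle clicks over at its hinge, and stop there: do not pull on to the end of the hinge. Finally let the handle spring back straight and leave the wrench sitting on the tight nut; press and handle it gently, and leave the phone, the spare burner cap and the jar lid where they are.

Things in the scene. Friction and masses are not known exactly. Their poses are not given: they have to be found in the camera images.
- mount: Burner mount, fixed on the wooden board that covers the front of the hob (board top z = 0.046): aluminium plate 110x110x10 mm, origin under its centre. In its middle the brass nut on a fixed upright steel stud, 15 mm thick with a tapered tip, that ends 18 mm above the nut. A microwave oven hangs above the back of the board: front at x = 0.60, underside at z = 0.565.
- nut_top (a point): Centre of the nut's top face, 40 mm above the board, z up. Nut 14 mm thick, hub radius 20 mm, six lugs 9 mm wide reaching 35 mm from the axis, one along +x, others every 60 deg. It runs down clockwise (from above) against light friction (0.12 N m) for a further 0.15 to 0.55 rad, how far is not known, then stops hard: tight.
- wrench: Click wrench, 0.52 kg, at first standing on its pins on the board. Origin on the head's axis at the pin tips; z up, +x towards the handle when straight. Head: steel disc 73 mm wide, 30 mm high (12 to 42 mm up), with a bore 20 mm wide open below for the stud, at least 30 mm deep; a collar 48 mm wide (to 47 mm up) and the boss above.
- wrench_boss (a point): Centre of the round steel boss on top of the head, 57 mm above the pin tips: 30 mm thick, held from 10 mm below to 12 mm above this point. The place to carry the wrench by, near its centre of mass. Axes as the wrench.
- wrench_socket (a point): Centre of the head's underside, at the mouth of the bore, axes as the wrench. Six pins 9 mm thick hang 12 mm down on a circle of 28 mm radius, one along +x, others every 60 deg; they go between the nut's lugs (any of six ways) with 0.2 rad of play either way. Fully seated, this point meets nut_top and the wrench stands by itself.
- wrench_grip (a point): Middle of the black handle grip (84 mm long, 20 mm wide, 20 mm high), 145 mm from the head's axis and 15 mm above the head's underside; x points along the handle away from the head. The handle's hinge is 47 mm from the head's axis, 98 mm from this point.
- wrench_handle (a joint): Click hinge of the handle, upright axis: 0 straight, grows as the handle bends clockwise (from above) on the head, hard stop at 0.32 rad. A spring keeps it straight up to 0.8 N m at the hinge (some 8 N sideways at the grip); then it gives, the force rising no more until the stop. Clicked over from 0.10; 0.26 is too far. Springs back when let go.
- phone: Bystander: black folding phone 46x95x19 mm lying at the back of the board; origin at the centre of its underside.
- spare_cap: Bystander: dark round burner cap, 75 mm wide, 9 mm thick, lying on the board at the far right; origin at the centre of its underside.
- jar_lid: Bystander: porcelain jar lid with a knob, 119 mm wide, 65 mm high, on the board at the front left; origin at the centre of its underside.

How it is judged:
By the outcome, as a careful person would: the job done as asked, in the order asked, and still so for the second after the job is handed in, with the robot touching nothing.
It also fails if it takes over 72 s, if anything falls off the work surface, if the arm or the gripper's body presses on something with over 40 N, if the wrist force passes 120 N, or if a joint passes its speed limit or range.

## Working session

There is one attempt and no reset: what is moved stays moved. The work goes in short steps, Python scripts to look and compute and a tool call to move; the robot and the scene stay as the last step left them, time stands still between calls to the robot, and variables do not carry over. Pictures are saved under pics/ and viewed, at most 11 in all, crops included, and the job is handed in when it is done.

Besides the shell and the picture viewer there is one more tool, called after ">>>" by a JSON object that holds its "name" and its "arguments", one argument or row to a line. jog_arm: Moves the arm, as the interface text tells. Its arguments: {"type":"object","properties":{"commands":{"type":"array","items":{"type":"number"}},"newtons":{"type":"number"}},"required":["commands"]}

```bash
mkdir -p pics; cat > h.py <<'E'
import numpy as np, cv2
from bench import telemetry, snapshot, calibration, bot, look_for, masks_of, mark_of
def ray(cal,px):
    f=200/np.tan(np.radians(cal["fov_y"])/2); T=np.array(cal["T"])
    d=T[:3,:3]@np.array([(px[0]-cal["cx"])/f,(px[1]-cal["cy"])/f,1.]); return T[:3,3],d
def at_z(cal,px,z):
    o,d=ray(cal,px); return o+d*(z-o[2])/d[2]
def proj(cal,p):
    f=200/np.tan(np.radians(cal["fov_y"])/2); T=np.array(cal["T"])
    q=T[:3,:3].T@(np.array(p)-T[:3,3]); return [cal["cx"]+f*q[0]/q[2],cal["cy"]+f*q[1]/q[2]]
def save(im,name): cv2.imwrite("pics/"+name,cv2.cvtColor(im,cv2.COLOR_RGB2BGR))
E
python3 - <<'E'
from h import *
np.set_printoptions(precision=4,suppress=True)
Z=dict(nut_top=.086,wrench_boss=.103,wrench_grip=.073,wrench=.046,phone=.046,spare_cap=.046,jar_lid=.046,mount=.046)
ims=[]
for c in["top","scene"]:
    im=snapshot(c); ims.append(im); cal=calibration(c); print(c,np.array(cal["T"])[:3,3])
    for l,z in Z.items():
        r=mark_of(l,c)[:2]
        for m in r: print(l,round(m["p"],2),np.round(m["location"],1),at_z(cal,m["location"],z))
save(np.vstack(ims)[:, :],"a.png")
im=cv2.imread("pics/a.png");cv2.imwrite("pics/a.png",cv2.resize(im,(480,600)))
print(telemetry.state())
E
```

```text
top [0.0148 0.1265 1.5215]
nut_top 0.47 [373.9 216.9] [0.4857 0.0327 0.086 ]
wrench_boss 0.91 [267.4 204.1] [0.4733 0.3795 0.103 ]
wrench_grip 0.72 [264.6 249.7] [0.33   0.3654 0.073 ]
wrench_grip 0.29 [427.7 192.3] [ 0.6013 -0.1358  0.073 ]
wrench 0.6 [268.  207.2] [0.4812 0.3857 0.046 ]
phone 0.88 [298.4 174.6] [0.6128 0.3039 0.046 ]
spare_cap 0.85 [427.7 191.6] [ 0.6147 -0.1405  0.046 ]
jar_lid 0.97 [223.1 206. ] [0.4635 0.5359 0.046 ]
mount 0.75 [371.4 218.2] [0.4931 0.0379 0.046 ]
scene [-0.5148 -0.3308  0.5996]
nut_top 0.67 [373.5 222.4] [0.4978 0.0413 0.086 ]
wrench_grip 0.5 [241.2 228.7] [0.333  0.3738 0.073 ]
spare_cap 0.51 [447.5 235.3] [ 0.5828 -0.1475  0.046 ]
jar_lid 0.63 [227.7 215.6] [0.4349 0.5069 0.046 ]
jar_lid 0.47 [373.3 225.7] [0.5552 0.0628 0.046 ]
mount 0.58 [373.1 237.9] [0.4824 0.0357 0.046 ]
{'t': 0.9, 'qpos': array([-1.3882,  0.2169,  1.6134,  0.    ,  1.3113, -0.1122]), 'qd': array([ 0.0013, -0.0004,  0.0003, -0.0002, -0.0012, -0.0015]), 'tau': array([  0.0005, -39.6881, -30.4262,  -0.0001,   0.0006,  -0.    ]), 'position': array([ 0.1816, -0.5981,  0.2314]), 'eef_rot': array([0.9892, 0.1469, 0.    , 0.    ]), 'wrist_force': array([-0.3681,  0.5055,  0.7001]), 'wrist_torque': array([-0.0177, -0.0071,  0.0166]), 'grasp_force': 0.0, 'grip_width': 0.9990224956142785}
```

View pics/a.png

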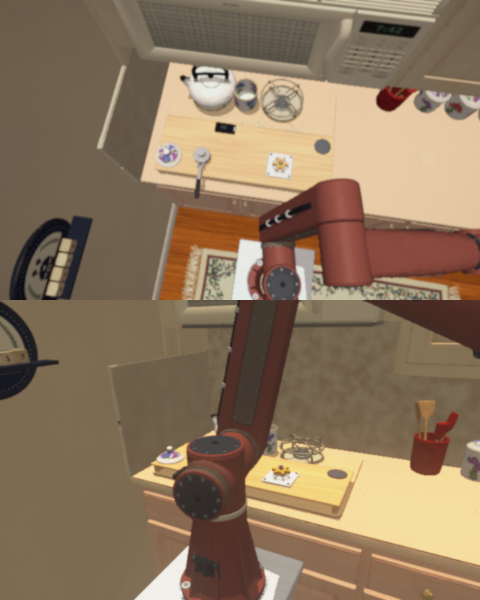

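The top half shows the wrench at (200,155) with its handle towards the robot, the nut at (280,165), the phone at (225,128), the cap at (322,146) and the jar lid at (168,155). I'll go above the nut for a close look, then on to the wrench.

>>> {"name": "jog_arm", "arguments": {
  "commands": [28, 28, 8, 0.7, 1, 28, 28, 8, 0.7, 1, 28, 28, 8, 0.7, 1, 28, 28, 8, 0.7, 1, 28, 28, 8, 0.7, 1, 28, 28, 8, 0.7, 1, 28, 28, 8, 0.7, 1, 28, 28, 8, 0.7, 1],
  "newtons": 40
}}

```text
t: 1.57
position: [0.4067, -0.3725, 0.296]
eef_rot: [0.904, 0.428, 0.0, 0.0]
wrist_force: [0.4, -0.3, 0.0]
grip_width: 1.001
grasp_force: 0.0
```

>>> {"name": "jog_arm", "arguments": {
  "commands": [0, 40, 4, 0.7, 1, 0, 40, 4, 0.7, 1, 0, 40, 4, 0.7, 1, 0, 40, 4, 0.7, 1, 0, 40, 4, 0.7, 1, 0, 40, 4, 0.7, 1, 0, 40, 4, 0.7, 1, 0, 0, 0, 0, 1]
}}

```text
t: 2.23
position: [0.4057, -0.0881, 0.3246]
eef_rot: [0.763, 0.646, 0.002, -0.0]
wrist_force: [-0.6, -0.8, 0.6]
grip_width: 0.999
grasp_force: 0.0
```

```bash
cat > look.py <<'E'
from h import *
import sys
np.set_printoptions(precision=4,suppress=True)
def look(name,Z,cams=("wrist",)):
    s=telemetry.state(); print(s["t"],s["position"],s["eef_rot"])
    for c in cams:
        cal=calibration(c); im=snapshot(c)
        if name: save(im,name)
        if c=="wrist": print("cam",np.array(cal["T"])[:3,3])
        for l,z in Z.items():
            for m in mark_of(l,c)[:2]: print(c,l,round(m["p"],2),np.round(m["location"],1),at_z(cal,m["location"],z))
    return cal
E
python3 - <<'E'
from look import *
look("b.png",dict(nut_top=.086,mount=.046,wrench_boss=.103,wrench_grip=.073))
E
```

```text
2.2333 [ 0.4057 -0.0881  0.3246] [ 0.7635  0.6458  0.0021 -0.0002]
cam [ 0.417  -0.0186  0.4663]
wrist nut_top 0.91 [368.7  47.9] [0.482 0.031 0.086]
```

View pics/b.png

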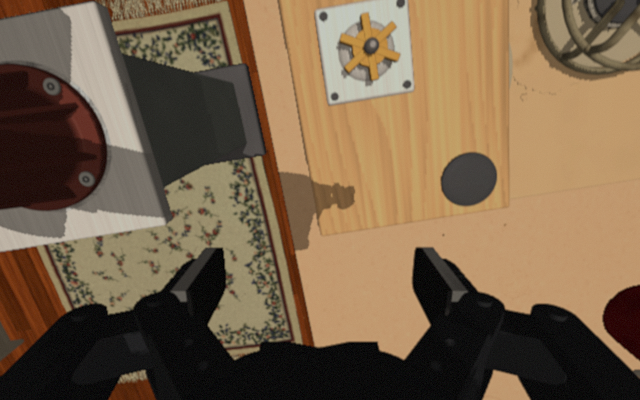

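The wrist view shows the nut at (369,48), six brass lugs and the stud. I'll measure the lug directions by projecting the picture onto the nut-top plane.

```bash
cat > lug.py <<'E'
from h import *
def lugs(im,cal,c0,z=.086,r1=.024,r2=.033):
    hsv=cv2.cvtColor(im,cv2.COLOR_RGB2HSV)
    best=None
    a=np.radians(np.arange(0,360,1))
    def samp(c,r):
        P=[proj(cal,(c[0]+r*np.cos(t),c[1]+r*np.sin(t),z)) for t in a]; P=np.array(P,np.float32)
        return cv2.remap(hsv,P[None],None,cv2.INTER_LINEAR)[0][:,1].astype(float)
    out=[]
    for dx in np.arange(-.012,.0121,.002):
        for dy in np.arange(-.012,.0121,.002):
            c=(c0[0]+dx,c0[1]+dy); s=samp(c,.024)+samp(c,.028)+samp(c,.032)
            F=np.sum(s*np.exp(-6j*a)); out.append((abs(F)/360,c,np.degrees(-np.angle(F))/-6*-1))
    out.sort(key=lambda o:-o[0]); return out
E
python3 - <<'E'
from lug import *
cal=calibration("wrist"); im=snapshot("wrist")
for o in lugs(im,cal,(.484,.032))[:6]: print(o)
z=cv2.resize(im[0:110,310:430],None,fx=4,fy=4,interpolation=cv2.INTER_CUBIC); 
m=masks_of("mount","wrist")
if m:
    p=np.argwhere(m[0]["mask"])[:,::-1].astype(np.float32); w=np.array([at_z(cal,q,.056)[:2] for q in p],np.float32)
    print(m[0]["p"],cv2.minAreaRect(w))
E
```

```text
(np.float64(110.8682940803959), (np.float64(0.482), np.float64(0.032)), np.float64(-27.06178059464175))
(np.float64(107.09088841818796), (np.float64(0.484), np.float64(0.032)), np.float64(-26.960307734004488))
(np.float64(104.28024983771776), (np.float64(0.482), np.float64(0.034)), np.float64(-27.212304066304707))
(np.float64(102.65135708360589), (np.float64(0.482), np.float64(0.03)), np.float64(-27.03802739551425))
(np.float64(101.60821992200304), (np.float64(0.484), np.float64(0.034)), np.float64(-27.04395543282824))
(np.float64(97.97238767206163), (np.float64(0.48), np.float64(0.032)), np.float64(-27.122231665435))
0.83 ((0.48254016041755676, 0.03224995732307434), (0.10746420174837112, 0.10865851491689682), 89.1090087890625)
```

>>> {"name": "jog_arm", "arguments": {
  "commands": [0, 41, 0, 0.7, 1, 0, 41, 0, 0.7, 1, 0, 41, 0, 0.7, 1, 0, 41, 0, 0.7, 1, 0, 41, 0, 0, 1, 0, 41, 0, 0, 1, 0, 41, 0, 0, 1, 15, 30, 0, 0, 1]
}}

```text
t: 3.25
position: [0.4195, 0.2251, 0.3232]
eef_rot: [0.665, 0.747, -0.0, -0.001]
wrist_force: [1.4, -0.5, 0.3]
grip_width: 1.003
grasp_force: 0.0
```

>>> {"name": "jog_arm", "arguments": {
  "commands": [10, 35, -10, 0, 1, 10, 35, -10, 0, 1, 10, 0, -10, 0, 1, 0, 0, 0, 0, 1]
}}

```text
t: 3.58
position: [0.4511, 0.2925, 0.2898]
eef_rot: [0.665, 0.747, -0.003, -0.001]
wrist_force: [0.3, -1.6, -0.5]
grip_width: 0.998
grasp_force: 0.0
```

```bash
python3 - <<'E'
from look import *
look("c.png",dict(wrench_boss=.103,wrench_grip=.073,phone=.046,jar_lid=.046,wrench_socket=.058))
E
```

```text
3.5833 [0.4511 0.2925 0.2898] [ 0.6645  0.7472 -0.0028 -0.0007]
cam [0.4435 0.3634 0.431 ]
wrist wrench_boss 0.95 [354.1  92.6] [0.4753 0.3762 0.103 ]
wrist wrench_grip 0.88 [213.2  82.4] [0.3272 0.3701 0.073 ]
wrist wrench_grip 0.73 [354.3  88.2] [0.4778 0.3818 0.073 ]
wrist phone 0.84 [461.2 171.6] [0.6262 0.3017 0.046 ]
wrist jar_lid 0.44 [355.4  90.3] [0.482  0.3811 0.046 ]
wrist wrench_socket 0.81 [349.3  92.3] [0.4743 0.3776 0.058 ]
```

View pics/c.png

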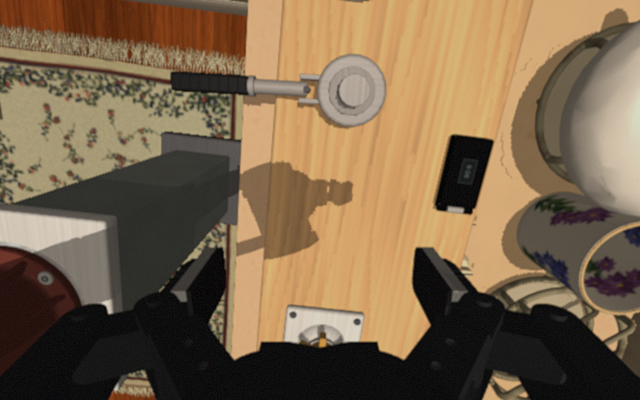

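The wrist view shows the wrench head at (351,90) with the handle to the left (world −x) and the phone at (465,173). The nut's lugs lie at 33° mod 60, so wrench yaw has to be 3° mod 60. The wrench is at 182.4° now, and I'll aim for 123°. First I'll centre it with two squeezes.

>>> {"name": "jog_arm", "arguments": {
  "commands": [6, 21, -30, 0, 1, 6, 21, -30, 0, 1, 6, 21, -30, 0, 1, 6, 21, -30, 0, 1, 0, 0, -30, 0, 1, 0, 0, -25, 0, 1, 0, 0, -10, 0, 1, 0, 0, 0, 0, 1],
  "newtons": 20
}}

```text
t: 4.55
position: [0.4726, 0.3751, 0.1055]
eef_rot: [0.665, 0.747, -0.003, -0.001]
wrist_force: [0.1, -0.9, 0.4]
grip_width: 1.002
grasp_force: 0.0
```

>>> {"name": "jog_arm", "arguments": {
  "commands": [2, 1, -9, 0, 1, 0, 0, 0, 0, 1, 0, 0, 0, 0, 0, 0, 0, 0, 0, 0, 0, 0, 0, 0, 0, 0, 0, 0, 0, 0, 0, 0, 0, 0, 0, 0, 0, 0, 0, 0]
}}

```text
t: 5.22
position: [0.4763, 0.3781, 0.1003]
eef_rot: [0.665, 0.747, -0.0, -0.0]
wrist_force: [-3.1, -0.4, 5.2]
grip_width: 0.34
grasp_force: 19.9
```

>>> {"name": "jog_arm", "arguments": {
  "commands": [0, 0, 0, 0, 1, 0, 0, 0, 0, 1, 0, 0, 0, 0, 1, 0, 0, 0, 0, 1, 0, 0, 0, 1, 1, 0, 0, 0, 1, 1, 0, 0, 0, 1, 1, 0, 0, 0, 1, 1]
}}

```text
t: 5.88
position: [0.4767, 0.3779, 0.099]
eef_rot: [0.493, 0.87, -0.0, 0.0]
wrist_force: [-0.2, 0.3, -0.1]
grip_width: 0.999
grasp_force: 0.0
```

>>> {"name": "jog_arm", "arguments": {
  "commands": [0, 0, 0, 1, 1, 0, 0, 0, 1, 1, 0, 0, 0, 1, 1, 0, 0, 0, 1, 1, 0, 0, 0, 1, 1, 0, 0, 0, 1, 1, 0, 0, 0, 1, 1, 0, 0, 0, 1, 1]
}}

```text
t: 6.55
position: [0.4766, 0.3779, 0.099]
eef_rot: [0.096, 0.995, -0.0, -0.0]
wrist_force: [-0.4, -1.2, 0.2]
grip_width: 0.994
grasp_force: 0.0
```

>>> {"name": "jog_arm", "arguments": {
  "commands": [0, 0, 0, 0, 1, 0, 0, 0, 0, 0, 0, 0, 0, 0, 0, 0, 0, 0, 0, 0, 0, 0, 0, 0, 0, 0, 0, 0, 0, 0, 0, 0, 0, 0, 0, 0, 0, 0, 0, 0]
}}

```text
t: 7.22
position: [0.4767, 0.3781, 0.0994]
eef_rot: [0.099, 0.995, 0.0, 0.0]
wrist_force: [0.8, 1.0, 0.9]
grip_width: 0.34
grasp_force: 22.2
```

>>> {"name": "jog_arm", "arguments": {
  "commands": [0, 0, 0, 0, 0, 0, 0, 0, 0, 0, 0, 0, 20, 0, 0, 0, 0, 20, 0, 0, 0, 0, 20, 0, 0, 0, 0, 20, 0, 0, 0, 0, 20, 0, 0, 0, 0, 0, 0, 0],
  "newtons": 60
}}

```text
t: 7.88
position: [0.4783, 0.3789, 0.2027]
eef_rot: [0.099, 0.995, 0.002, 0.002]
wrist_force: [1.4, 0.8, -3.8]
grip_width: 0.325
grasp_force: 60.4
```

```bash
python3 - <<'E'
from look import *
s=telemetry.state(); print(s["wrist_force"],s["wrist_torque"],s["grip_width"])
look("d.png",dict(wrench_boss=.203,wrench_grip=.173))
look("",dict(wrench_boss=.203,wrench_grip=.173),("top",))
print(proj(calibration("wrist"),s["position"]))
E
```

```text
[ 1.4049  0.8045 -3.8147] [ 0.0928 -0.2403 -0.0657] 0.32493498339422333
7.8833 [0.4783 0.3789 0.2027] [0.0986 0.9951 0.0018 0.0024]
cam [0.4082 0.3926 0.3438]
wrist wrench_boss 0.64 [320.7 254.1] [0.4788 0.38   0.203 ]
8.0333 [0.4755 0.3771 0.1971] [ 0.0986  0.9951 -0.0011 -0.0013]
top wrench_grip 0.59 [261.1 240.1] [0.3357 0.3647 0.173 ]
[np.float64(323.86467987111746), np.float64(264.70301105953524)]
```

View pics/d.png

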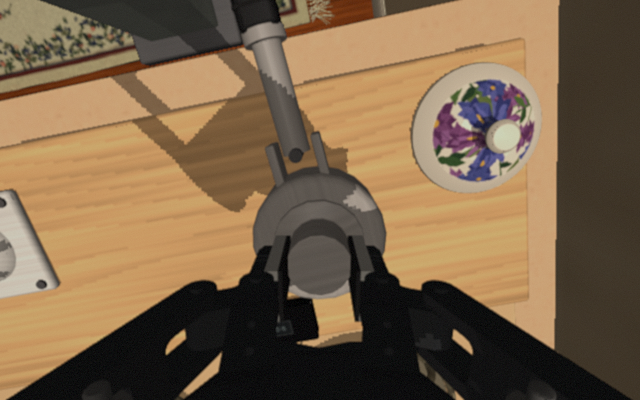

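The wrench is held, with the head at (320,230) and the shaft running from (291,150) to (263,30). I'll compute its yaw from that line while carrying it over.

```bash
python3 - <<'E'
from look import *
cal=calibration("wrist"); z=telemetry.state()["position"][2]-.053+.027
a,b=at_z(cal,(291,150),z),at_z(cal,(263.5,30),z); d=b-a
print(a,b,np.degrees(np.arctan2(d[1],d[0]))%360)
E
```

```text
[0.426  0.3718 0.1703] [0.3673 0.3715 0.1703] 180.29280450829197
```

>>> {"name": "jog_arm", "arguments": {
  "commands": [0, -34, 3, -1.1, 0, 0, -34, 0, -1.1, 0, 0, -34, 0, -1.1, 0, 1, -34, 0, -1.1, 0, 1, -34, 0, -1.1, 0, 1, -34, 0, -1.1, 0, 1, -34, 0, -1.1, 0, 1, -34, 0, -1.1, 0]
}}

```text
t: 8.85
position: [0.4804, 0.1043, 0.2009]
eef_rot: [0.533, 0.846, -0.001, -0.001]
wrist_force: [0.3, -0.2, -4.6]
grip_width: 0.327
grasp_force: 60.8
```

>>> {"name": "jog_arm", "arguments": {
  "commands": [0, -34, 0, -1.1, 0, 0, -30, 0, 0, 0, 0, -10, 0, 0, 0, 0, 0, 0, 0, 0, 0, 0, 0, 0, 0, 0, 0, 0, 0, 0]
}}

```text
t: 9.35
position: [0.4812, 0.0328, 0.2016]
eef_rot: [0.579, 0.816, 0.0, -0.001]
wrist_force: [0.1, 0.2, -6.2]
grip_width: 0.325
grasp_force: 60.9
```

```bash
python3 - <<'E'
from look import *
look("e.png",dict(wrench_boss=.203,wrench_grip=.173,nut_top=.086))
look("",dict(wrench_boss=.203,wrench_grip=.173),("top",))
E
```

```text
9.35 [0.4812 0.0328 0.2016] [ 0.5785  0.8157  0.     -0.0008]
cam [0.4579 0.0996 0.3431]
wrist wrench_boss 0.83 [320.6 253.6] [0.4818 0.0336 0.203 ]
wrist nut_top 0.74 [319.3 251. ] [ 0.4998 -0.0195  0.086 ]
9.55 [0.4815 0.033  0.2021] [ 0.5779  0.8161 -0.     -0.0002]
top wrench_grip 0.83 [335.6 227.7] [0.4063 0.1491 0.173 ]
```

View pics/e.png

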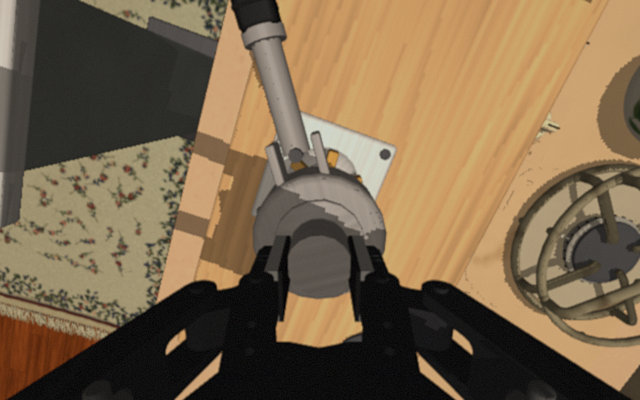

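The held wrench is over the nut: yaw is about 123°, and the boss in the picture (321,254) matches the TCP. Next I'll lower it gently.

>>> {"name": "jog_arm", "arguments": {
  "commands": [0, 0, -15, 0, 0, 0, 0, -15, 0, 0, 0, -1, -15, 0, 0, 0, 0, -5, 0, 0, 0, 0, 0, 0, 0, 0, 0, 0, 0, 0]
}}

```text
t: 10.2
position: [0.4817, 0.0311, 0.1524]
eef_rot: [0.579, 0.816, -0.0, -0.0]
wrist_force: [0.5, -0.2, -5.3]
grip_width: 0.322
grasp_force: 60.9
```

>>> {"name": "jog_arm", "arguments": {
  "commands": [0, 0, -3, 0, 0, 0, 0, -2, 0, 0, 0, 0, -2, 0, 0, 0, 0, 0, 0, 0]
}}

```text
t: 10.53
position: [0.4816, 0.031, 0.1453]
eef_rot: [0.579, 0.816, 0.0, 0.0]
wrist_force: [-0.2, -0.2, -3.9]
grip_width: 0.325
grasp_force: 60.9
```

>>> {"name": "jog_arm", "arguments": {
  "commands": [0, 0, -2, 0, 0, 0, 0, -2, 0, 0, 0, 0, 0, 0, 0]
}}

```text
t: 10.78
position: [0.4813, 0.0309, 0.1409]
eef_rot: [0.579, 0.816, -0.0, -0.0]
wrist_force: [0.0, -0.5, -4.5]
grip_width: 0.328
grasp_force: 60.9
```

Free so far. I'll continue down to the pins.

>>> {"name": "jog_arm", "arguments": {
  "commands": [0, 0, -2, 0, 0, 0, 0, -2, 0, 0, 0, 0, -1, 0, 0, 0, 0, 0, 0, 0]
}}

```text
t: 11.12
position: [0.4817, 0.0312, 0.1361]
eef_rot: [0.579, 0.816, 0.0, -0.0]
wrist_force: [1.6, 0.4, -6.3]
grip_width: 0.328
grasp_force: 60.9
```

>>> {"name": "jog_arm", "arguments": {
  "commands": [0, 0, -2, 0, 0, 0, 0, -2, 0, 0, 0, 0, 0, 0, 0]
}}

```text
t: 11.37
position: [0.4817, 0.0311, 0.132]
eef_rot: [0.579, 0.816, 0.0, -0.0]
wrist_force: [0.7, 1.4, -6.0]
grip_width: 0.324
grasp_force: 60.8
```

>>> {"name": "jog_arm", "arguments": {
  "commands": [0, 0, -2, 0, 0, 0, 0, -2, 0, 0, 0, 0, 0, 0, 0]
}}

```text
t: 11.62
position: [0.4817, 0.031, 0.128]
eef_rot: [0.579, 0.816, 0.0, 0.0]
wrist_force: [0.7, 0.8, -5.7]
grip_width: 0.327
grasp_force: 60.8
```

Nearly seated (expected TCP z about 0.127). Continue in 1 mm steps until contact.

>>> {"name": "jog_arm", "arguments": {
  "commands": [0, 0, -1, 0, 0, 0, 0, -0.5, 0, 0, 0, 0, 0, 0, 0]
}}

```text
t: 11.87
position: [0.482, 0.0307, 0.1276]
eef_rot: [0.579, 0.816, -0.0, 0.0]
wrist_force: [0.5, -0.9, 1.5]
grip_width: 0.325
grasp_force: 61.4
```

>>> {"name": "jog_arm", "arguments": {
  "commands": [0, 0, -0.5, 0, 0, 0, 0, 0, 0, 0]
}}

```text
t: 12.03
position: [0.4821, 0.0306, 0.1275]
eef_rot: [0.579, 0.816, -0.0, 0.0]
wrist_force: [-1.6, -0.6, 4.6]
grip_width: 0.323
grasp_force: 61.9
```

>>> {"name": "jog_arm", "arguments": {
  "commands": [0, 0, 0, 0, 1, 0, 0, 0, 0, 1, 0, 0, 0, 0, 1, 0, 0, 0, 0, 1, 0, 0, 20, 0, 1, 0, 0, 30, 0, 1, 0, 0, 30, 0, 1, 0, 0, 10, 0, 1],
  "newtons": 30
}}

```text
t: 12.7
position: [0.4844, 0.0308, 0.221]
eef_rot: [0.579, 0.816, 0.002, 0.003]
wrist_force: [2.1, 0.3, 0.4]
grip_width: 1.001
grasp_force: 0.0
```

>>> {"name": "jog_arm", "arguments": {
  "commands": [-15, 18, 0, 0.6, 1, -15, 18, 0, 0.6, 1, -15, 18, 0, 0.6, 1, 0, 0, 0, 0.4, 1, 0, 0, 0, 0, 1, 0, 0, 0, 0, 1]
}}

```text
t: 13.2
position: [0.4365, 0.085, 0.2159]
eef_rot: [0.481, 0.877, -0.0, 0.0]
wrist_force: [-0.4, 0.5, -0.5]
grip_width: 1.001
grasp_force: 0.0
```

```bash
python3 - <<'E'
from look import *
look("f.png",dict(wrench_boss=.143,wrench_grip=.101,wrench_socket=.086))
look("",dict(wrench_boss=.143,wrench_grip=.101),("top",))
E
```

```text
13.2 [0.4365 0.085  0.2159] [ 0.4813  0.8765 -0.0001  0.    ]
cam [0.3985 0.145  0.3573]
wrist wrench_boss 0.65 [331.3 284.2] [0.4782 0.0373 0.143 ]
wrist wrench_grip 0.85 [322.8  96.8] [0.3985 0.1505 0.101 ]
13.4 [0.4369 0.0845 0.2161] [ 0.4817  0.8764 -0.0001 -0.0001]
top wrench_boss 0.5 [373.2 218.2] [0.4624 0.0382 0.143 ]
top wrench_grip 0.47 [334.9 239.2] [0.3895 0.1473 0.101 ]
```

View pics/f.png

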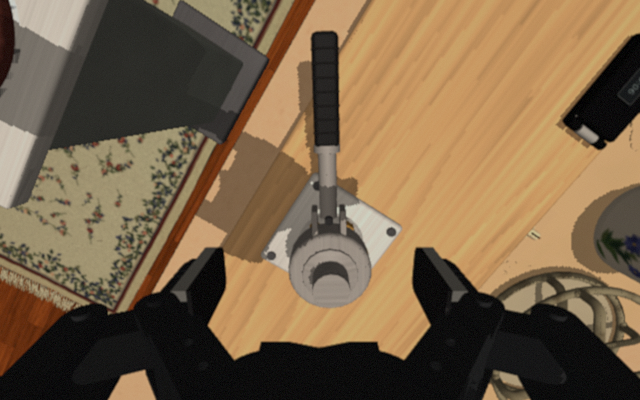

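The wrench stands seated on the nut with the head at (330,265) and the black grip from (325,32) to (327,150). I'll compute the yaw and the grasp target.

```bash
python3 - <<'E'
from look import *
cal=calibration("wrist")
P=[at_z(cal,p,.111) for p in[(324.5,33),(326.5,147)]]; d=P[0]-P[1]; print(P,np.degrees(np.arctan2(d[1],d[0])))
m=(P[0]+P[1])/2; print(m, np.linalg.norm(d)); v=m-[.482,.031,.111]; print(np.degrees(np.arctan2(v[1],v[0])),np.linalg.norm(v))
s=telemetry.state(); a=np.degrees(np.arctan2(s["eef_rot"][1],s["eef_rot"][0])*2); print("tool y",a-90)
E
```

```text
[array([0.3767, 0.1868, 0.111 ]), array([0.4214, 0.12  , 0.111 ])] 123.83683219279247
[0.3991 0.1534 0.111 ] 0.08035594081803553
124.12424210724227 0.14786134477171642
tool y 32.434352023452064
```

>>> {"name": "jog_arm", "arguments": {
  "commands": [-12, 22, 0, 0.3, 0.45, -12, 22, 0, 0, 0.45, -12, 22, 0, 0, 0.45, 0, 0, -30, 0, 0.45, 0, 0, -30, 0, 0.45, 0, 0, -30, 0, 0.45, 0, 0, -10, 0, 0.45, 0, 0, 0, 0, 0.45]
}}

```text
t: 14.22
position: [0.3977, 0.1503, 0.1133]
eef_rot: [0.467, 0.884, -0.002, -0.003]
wrist_force: [-0.1, 0.4, 0.0]
grip_width: 0.45
grasp_force: 0.0
```

```bash
python3 - <<'E'
from look import *
look("g.png",dict(wrench_boss=.143,wrench_grip=.101))
print(proj(calibration("wrist"),telemetry.state()["position"]))
E
```

```text
14.2167 [0.3977 0.1503 0.1133] [ 0.4674  0.884  -0.0024 -0.0029]
cam [0.3589 0.2091 0.2549]
wrist wrench_grip 0.65 [323.2 242.9] [0.3996 0.1515 0.101 ]
[np.float64(318.7122057402305), np.float64(253.29966971153348)]
```

View pics/g.png

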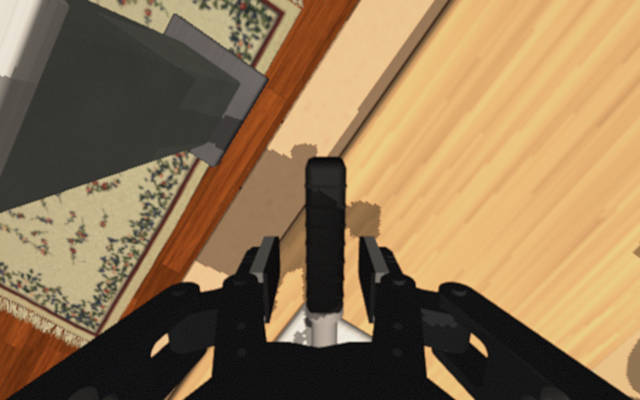

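The grip (column 325) sits between the fingers (275 and 365). I'll lower onto it and compute the arc table.

>>> {"name": "jog_arm", "arguments": {
  "commands": [2, 0, -15, 0, 0.45, 0, 0, -15, 0, 0.45, 0, 0, 0, 0, 0.45, 0, 0, 0, 0, 0.45]
}}

```text
t: 14.7
position: [0.4035, 0.151, 0.0875]
eef_rot: [0.467, 0.884, 0.0, 0.0]
wrist_force: [0.3, -0.2, -0.1]
grip_width: 0.454
grasp_force: 0.0
```

```bash
python3 - <<'E'
import numpy as np
t=np.radians(np.arange(124,60,-3)); P=145*np.c_[np.cos(t),np.sin(t)]
for a,d in zip(np.arange(124,60,-3),np.diff(P,axis=0)): print(a,np.round(d,1),end=' ')
E
```

```text
124 [6.4 4.1] 121 [6.6 3.7] 118 [6.8 3.4] 115 [7. 3.] 112 [7.1 2.7] 109 [7.2 2.3] 106 [7.3 1.9] 103 [7.4 1.5] 100 [7.5 1.1] 97 [7.6 0.7] 94 [7.6 0.3] 91 [ 7.6 -0.1] 88 [ 7.6 -0.5] 85 [ 7.5 -0.9] 82 [ 7.5 -1.3] 79 [ 7.4 -1.6] 76 [ 7.3 -2. ] 73 [ 7.2 -2.4] 70 [ 7.1 -2.8] 67 [ 6.9 -3.1] 64 [ 6.7 -3.5]
```

>>> {"name": "jog_arm", "arguments": {
  "commands": [0, 0, -6, 0, 0.45, 3.2, 2.1, 0, -0.25, 0.45, 3.2, 2, 0, -0.25, 0.45, 3.3, 1.9, 0, -0.25, 0.45, 3.3, 1.8, 0, -0.25, 0.45, 3.4, 1.7, 0, -0.25, 0.45, 3.4, 1.7, 0, -0.25, 0.45, 0, 0, 0, 0, 0.45]
}}

```text
t: 15.37
position: [0.4241, 0.1626, 0.0816]
eef_rot: [0.535, 0.845, 0.001, 0.001]
wrist_force: [-1.0, -0.4, 0.2]
grip_width: 0.449
grasp_force: 0.0
```

>>> {"name": "jog_arm", "arguments": {
  "commands": [3.5, 1.5, 0, -0.25, 0.45, 3.5, 1.5, 0, -0.25, 0.45, 3.5, 1.4, 0, -0.25, 0.45, 3.5, 1.3, 0, -0.25, 0.45, 3.6, 1.2, 0, -0.25, 0.45, 3.6, 1.1, 0, -0.25, 0.45, 0, 0, 0, 0, 0.45]
}}

```text
t: 15.95
position: [0.4448, 0.1704, 0.0812]
eef_rot: [0.6, 0.8, 0.001, 0.001]
wrist_force: [1.3, -0.8, 0.6]
grip_width: 0.451
grasp_force: 0.0
```

>>> {"name": "jog_arm", "arguments": {
  "commands": [3.7, 0.9, 0, -0.25, 0.45, 3.7, 0.8, 0, -0.25, 0.45, 0, 0, 0, 0, 0.45]
}}

```text
t: 16.2
position: [0.4518, 0.172, 0.0809]
eef_rot: [0.62, 0.784, 0.001, 0.0]
wrist_force: [0.5, -0.6, 0.1]
grip_width: 0.448
grasp_force: 0.0
```

>>> {"name": "jog_arm", "arguments": {
  "commands": [3.7, 0.6, 0, -0.25, 0.45, 3.7, 0.5, 0, -0.25, 0.45, 0, 0, 0, 0, 0.45]
}}

```text
t: 16.45
position: [0.459, 0.173, 0.0808]
eef_rot: [0.64, 0.768, 0.001, 0.0]
wrist_force: [0.6, -0.4, 0.1]
grip_width: 0.45
grasp_force: 0.0
```

```bash
python3 - <<'E'
from look import *
look("h.png",dict(wrench_boss=.143,wrench_grip=.101))
s=telemetry.state(); print(s["wrist_force"],s["wrist_torque"])
E
```

```text
16.45 [0.459  0.173  0.0808] [0.6405 0.768  0.0005 0.0004]
cam [0.4461 0.2428 0.2222]
wrist wrench_grip 0.92 [298.6 267.4] [0.4499 0.1749 0.101 ]
[-0.0825  0.085   0.8935] [-0.0033 -0.0073  0.013 ]
```

View pics/h.png

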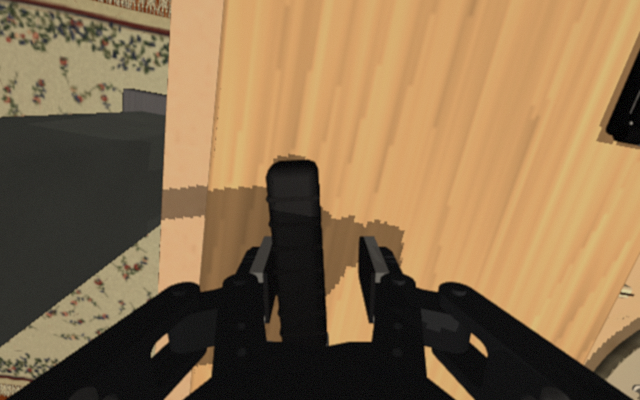

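The left finger (265,265) is now pushing the grip (297,250). I'll go on in small steps and watch the force.

>>> {"name": "jog_arm", "arguments": {
  "commands": [3.7, 0.5, 0, -0.25, 0.45, 3.7, 0.4, 0, -0.25, 0.45, 0, 0, 0, 0, 0.45]
}}

```text
t: 16.85
position: [0.4661, 0.1739, 0.0805]
eef_rot: [0.661, 0.751, 0.0, 0.0]
wrist_force: [0.8, -0.1, 0.0]
grip_width: 0.448
grasp_force: 0.0
```

>>> {"name": "jog_arm", "arguments": {
  "commands": [3.8, 0.3, 0, -0.25, 0.45, 3.8, 0.3, 0, -0.25, 0.45, 0, 0, 0, 0, 0.45]
}}

```text
t: 17.1
position: [0.4738, 0.1745, 0.0805]
eef_rot: [0.68, 0.733, 0.0, 0.0]
wrist_force: [0.0, -0.2, -0.9]
grip_width: 0.45
grasp_force: 0.0
```

>>> {"name": "jog_arm", "arguments": {
  "commands": [3.8, 0.2, 0, -0.25, 0.45, 3.8, 0.1, 0, -0.25, 0.45, 0, 0, 0, 0, 0.45]
}}

```text
t: 17.35
position: [0.4819, 0.1748, 0.0805]
eef_rot: [0.699, 0.715, 0.001, 0.0]
wrist_force: [0.1, 0.1, 0.4]
grip_width: 0.457
grasp_force: 0.0
```

>>> {"name": "jog_arm", "arguments": {
  "commands": [3.8, -0.1, 0, -0.25, 0.45, 3.8, -0.2, 0, -0.25, 0.45, 0, 0, 0, 0, 0.45]
}}

```text
t: 17.6
position: [0.4898, 0.1745, 0.0806]
eef_rot: [0.718, 0.696, 0.001, 0.001]
wrist_force: [0.6, -0.0, -0.1]
grip_width: 0.451
grasp_force: 0.0
```

>>> {"name": "jog_arm", "arguments": {
  "commands": [3.8, -0.3, 0, -0.25, 0.45, 0, 0, 0, 0, 0.45]
}}

```text
t: 17.77
position: [0.4932, 0.1741, 0.0804]
eef_rot: [0.727, 0.687, 0.0, 0.0]
wrist_force: [-0.7, -0.2, -0.2]
grip_width: 0.45
grasp_force: 0.0
```

>>> {"name": "jog_arm", "arguments": {
  "commands": [3.8, -0.3, 0, -0.25, 0.45, 0, 0, 0, 0, 0.45]
}}

```text
t: 17.93
position: [0.497, 0.1738, 0.0804]
eef_rot: [0.736, 0.677, 0.0, 0.0]
wrist_force: [0.6, 0.8, 0.5]
grip_width: 0.453
grasp_force: 0.0
```

>>> {"name": "jog_arm", "arguments": {
  "commands": [3.8, -0.4, 0, -0.25, 0.45, 0, 0, 0, 0, 0.45]
}}

```text
t: 18.1
position: [0.5008, 0.1734, 0.0804]
eef_rot: [0.745, 0.667, 0.0, 0.0]
wrist_force: [0.1, -0.1, -0.8]
grip_width: 0.453
grasp_force: 0.0
```

>>> {"name": "jog_arm", "arguments": {
  "commands": [3.8, -0.5, 0, -0.25, 0.45, 0, 0, 0, 0, 0.45]
}}

```text
t: 18.27
position: [0.5033, 0.1729, 0.08]
eef_rot: [0.754, 0.657, -0.001, -0.001]
wrist_force: [-2.0, 0.2, 0.1]
grip_width: 0.453
grasp_force: 1.0
```

>>> {"name": "jog_arm", "arguments": {
  "commands": [3.8, -0.6, 0, -0.25, 0.45, 0, 0, 0, 0, 0.45]
}}

```text
t: 18.43
position: [0.5048, 0.1725, 0.0793]
eef_rot: [0.762, 0.647, -0.003, -0.002]
wrist_force: [-7.1, 1.5, 3.6]
grip_width: 0.453
grasp_force: 3.8
```

```bash
python3 - <<'E'
from look import *
look("i.png",dict(wrench_boss=.143,wrench_grip=.101))
s=telemetry.state(); print(s["wrist_force"],s["wrist_torque"])
E
```

```text
18.4333 [0.5048 0.1725 0.0793] [ 0.7622  0.6474 -0.0027 -0.0025]
cam [0.5173 0.2425 0.2207]
[-7.8949  1.5457  2.9135] [0.2189 1.2274 0.06  ]
```

The nut has hit its stop and the force is about 8 N with x ≈ 0.505 m. Another 15 mm or so should click it over; I'll go in small steps.

>>> {"name": "jog_arm", "arguments": {
  "commands": [3.5, -0.6, 0, -0.35, 0.45, 0, 0, 0, 0, 0.45]
}}

```text
t: 18.75
position: [0.508, 0.1719, 0.0792]
eef_rot: [0.774, 0.633, -0.003, -0.002]
wrist_force: [-7.4, 1.7, 3.1]
grip_width: 0.451
grasp_force: 3.8
```

>>> {"name": "jog_arm", "arguments": {
  "commands": [3.5, -0.7, 0, -0.35, 0.45, 0, 0, 0, 0, 0.45]
}}

```text
t: 18.92
position: [0.5115, 0.1711, 0.0792]
eef_rot: [0.785, 0.619, -0.003, -0.002]
wrist_force: [-7.0, 1.8, 1.9]
grip_width: 0.452
grasp_force: 3.8
```

>>> {"name": "jog_arm", "arguments": {
  "commands": [3.5, -0.8, 0, -0.35, 0.45, 0, 0, 0, 0, 0.45]
}}

```text
t: 19.08
position: [0.5149, 0.1702, 0.0791]
eef_rot: [0.796, 0.605, -0.003, -0.002]
wrist_force: [-8.7, -0.8, 3.3]
grip_width: 0.45
grasp_force: 3.8
```

>>> {"name": "jog_arm", "arguments": {
  "commands": [3, -0.7, 0, -0.25, 0.45, 0, 0, 0, 0, 0.45]
}}

```text
t: 19.25
position: [0.5178, 0.1694, 0.0791]
eef_rot: [0.804, 0.594, -0.004, -0.002]
wrist_force: [-7.4, 1.4, 2.8]
grip_width: 0.451
grasp_force: 3.8
```

>>> {"name": "jog_arm", "arguments": {
  "commands": [2.5, -0.6, 0, -0.2, 0.45, 0, 0, 0, 0, 0.45]
}}

```text
t: 19.42
position: [0.5201, 0.1687, 0.0791]
eef_rot: [0.81, 0.586, -0.004, -0.002]
wrist_force: [-8.5, -0.3, 2.4]
grip_width: 0.452
grasp_force: 3.8
```

```bash
python3 - <<'E'
from look import *
look("j.png",dict(wrench_grip=.101))
s=telemetry.state(); print(s["wrist_force"],s["position"])
E
```

```text
19.4167 [0.5201 0.1687 0.0791] [ 0.8103  0.5859 -0.0038 -0.0021]
cam [0.5435 0.2362 0.2202]
wrist wrench_grip 0.68 [294.7 265.5] [0.5123 0.1769 0.101 ]
[-7.61   -0.1255  2.8859] [0.5199 0.1688 0.079 ]
```

View pics/j.png

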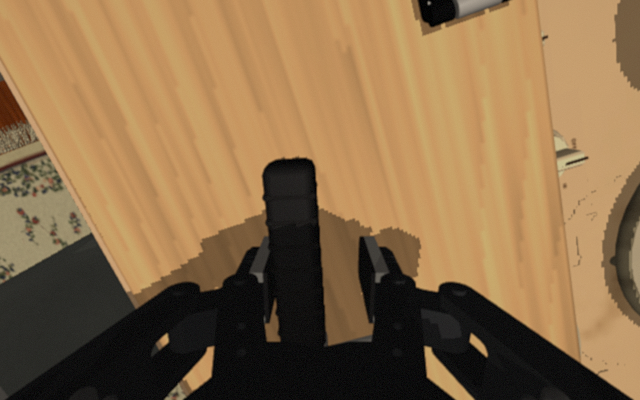

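It's clicked, with about 0.155 rad of bend at a steady 8 N. Now I'll ease back slowly so the handle springs straight, then centre the fingers off it.

>>> {"name": "jog_arm", "arguments": {
  "commands": [-2.5, 0.6, 0, 0.2, 0.45, -3, 0.7, 0, 0.25, 0.45, -3.5, 0.8, 0, 0.35, 0.45, -3.5, 0.7, 0, 0.35, 0.45, -3.5, 0.6, 0, 0.35, 0.45, -2, 0.3, 0, 0.15, 0.45, 0, 0, 0, 0, 0.45]
}}

```text
t: 20.1
position: [0.5037, 0.1728, 0.0797]
eef_rot: [0.756, 0.654, -0.002, -0.001]
wrist_force: [-6.1, 1.4, 1.0]
grip_width: 0.453
grasp_force: 2.9
```

>>> {"name": "jog_arm", "arguments": {
  "commands": [-2, 0.3, 0, 0.15, 0.45, -2, 0.3, 0, 0.15, 0.45, -3, 0.4, 0, 0.1, 0.45, -3, 0.3, 0, 0.1, 0.45, 0, 0, 0, 0, 0.45]
}}

```text
t: 20.52
position: [0.4959, 0.1739, 0.0806]
eef_rot: [0.739, 0.674, 0.0, 0.0]
wrist_force: [-0.8, 0.9, -0.1]
grip_width: 0.451
grasp_force: 0.0
```

```bash
python3 - <<'E'
from look import *
look("k.png",dict(wrench_grip=.101))
s=telemetry.state(); print(s["wrist_force"],s["position"])
E
```

```text
20.5167 [0.4959 0.1739 0.0806] [0.739  0.6738 0.0004 0.0004]
cam [0.5022 0.2446 0.222 ]
wrist wrench_grip 0.58 [314.3 266.8] [0.4942 0.178  0.101 ]
[ 0.0436 -0.1781  0.0026] [0.4961 0.1739 0.0806]
```

View pics/k.png

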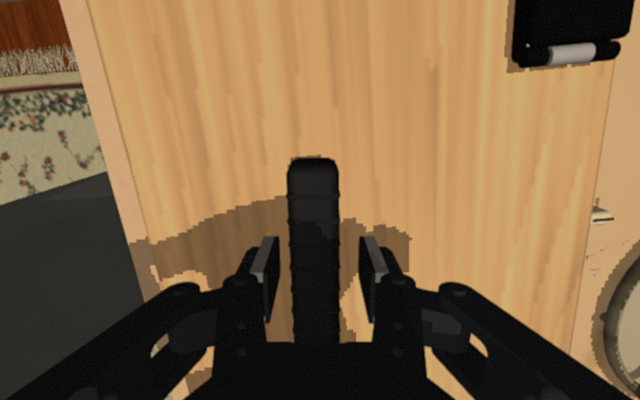

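The grip (col 313) stands free between the fingers (270 and 370), with zero force and a straight handle. I'll lift clear and check the result.

>>> {"name": "jog_arm", "arguments": {
  "commands": [0, 0, 10, 0, 0.45, 0, 0, 20, 0, 0.45, 0, 0, 30, 0, 0.45, 0, 0, 30, 0, 0.45, 0, 0, 30, 0, 0.45, 0, 0, 20, 0, 0.45, -10, -30, 0, 0, 0.45, -10, -30, 0, 0, 0.45]
}}

```text
t: 21.28
position: [0.4777, 0.1143, 0.2241]
eef_rot: [0.738, 0.675, 0.003, 0.002]
wrist_force: [-0.2, -0.6, -0.2]
grip_width: 0.448
grasp_force: 0.0
```

>>> {"name": "jog_arm", "arguments": {
  "commands": [-10, -30, 0, 0, 0.45, 0, 0, 0, 0, 0.45, 0, 0, 0, 0, 0.45]
}}

```text
t: 21.53
position: [0.4657, 0.0829, 0.2212]
eef_rot: [0.74, 0.672, 0.001, 0.0]
wrist_force: [0.9, 0.2, 0.6]
grip_width: 0.449
grasp_force: 0.0
```

```bash
python3 - <<'E'
from look import *
look("l.png",dict(wrench_boss=.143,wrench_grip=.101))
E
```

```text
21.5333 [0.4657 0.0829 0.2212] [0.7401 0.6725 0.0007 0.0005]
cam [0.4722 0.1535 0.3627]
wrist wrench_boss 0.87 [346.9 253.9] [0.4833 0.0413 0.143 ]
wrist wrench_grip 0.98 [343.3  69.1] [0.4938 0.1768 0.101 ]
```

View pics/l.png

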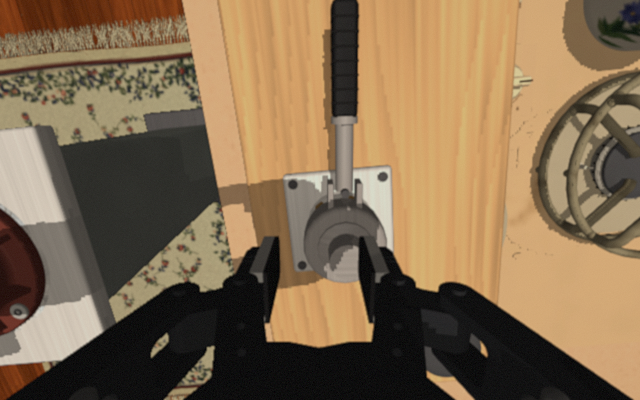

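The wrench sits upright on the nut (head at (346,240)) with its handle straight, and the arm is clear of it. Handing in.

```bash
python3 -c "
from bench import bot; print(bot.close_job())"
```

```text
the job is handed in; nothing more can be done
None
```

The wrench is seated on the nut; I turned the nut tight, took the handle to a click (about 0.16 rad) and eased it back straight. The gripper is clear of it, the bystanders were never touched, and the job is handed in at about 21.5 s.

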